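# Load the tube carrier into the hooded mill

### The arm

A 6-joint arm with a two-finger parallel gripper is mounted at the origin on a cart in front of the work surface, level with it; the furniture and walls round the work are solid. World frame = base frame: x ahead of the robot, y to its left, z up, the work surface at z = 0. Lengths are in mm, angles in rad, forces in N, time in s.
With the tool pointing down it reaches from about 400 to 925 mm from the base axis. Payload 12.5 kg.
Tool frame: the origin (TCP) lies at the centre of the arm's flange, where the gripper is bolted on; the fingertips stand 190 mm ahead of it and the grasp point (between the pads) lies 171 mm ahead of it; z points along the fingers, y is the line along which they close (so a half turn about z gives the same grasp; the last joint's range is limited). The gripper opens to 95 mm and grips with 3 to 60 N. Pads are 20 mm wide; open, the fingers measure 119 mm over their backs; the gripper's body (75 mm by 180 mm) begins 59 mm behind the grasp point.
Start: joints at [1.211, 0.491, 1.559, -0, 1.092, -0.106], TCP at [156.903, 604.985, 404.761] pointing down, gripper open.
Joint ranges: [-3.1, 3.1], [-0.84, 2.19], [0.05, 2.79], [-1.13, 4.28], [0.06, 2.93], [-2.69, 2.69]. Speed limits (rad/s): [2.22, 2.22, 2.79, 3.14, 3.14, 3.14].

### API

Orientations are given as [roll, pitch, yaw] about the fixed x, y, z axes, in that order (R = Rz(yaw) Ry(pitch) Rx(roll)).
In Python, from cell import env, read_camera, search_frame, cut_out gives the robot as it stands. The module is installed in compiled form; this text tells all that it offers.
- The arm moves only by the tool move_arm, never from a script. Its argument "commands" is a list of rows, each a list of 3 entries, a list of its own where there are three numbers: the shift along the world's x, y, z normalised to -1 to 1, where 1 is 0.03 m, then the turn about the world's z normalised to -1 to 1, where 1 is 0.08 rad, then the opening, from -1 (shut) to 1 (fully open), so that 0 is half open. A call has 1 to 20 rows; each row shifts and turns the commanded pose from where the row before left it; what a row does not reach is not made up. A row lasts 1/12 s, in which the tool goes at most 41.7 mm and 7.16 degrees, less where a joint would pass 70% of its speed; a pose out of reach is approached as far as the arm can. A call with a number of a shift or a turn outside -1 to 1 is refused whole. A call with a gripper value outside its range is refused whole. The fingers move at their own pace and stop on an object; the grip force is fixed at half the most. Time passes only in rows, so rows that do not move let the fingers close. It gives the time, the measured TCP pose, the force, the opening and the grip force at its end, in the units of the state.
- env.state(): the state, without advancing time (a new reading comes with each control period).
- read_camera(name): name is "scene" or "top" or "wrist"; returns a dict with "image" (420x560x3 uint8, red, green, blue), "fx", "fy", "cx", "cy" (pixels), "rvec" (rotation vector, rad) and "tvec" (3), from world to camera coordinates, as OpenCV has them. Camera axes: x right, y down, z forward; pixel columns grow to the right and rows downward; lengths in mm; the calibration is good to about 2 mm. A picture is of the moment at which its call begins. There is no depth.
- env.job_done(): hands the job in; it is judged then, once.
Trained networks look in a picture, given as the dict that the camera call returned (one of the last four; its "shot" number tells which), for a name from the list of things; names that differ only in an ending like _2 or _b are one class to them, and where a whole thing is asked for, a point or a joint stands for the part that bears it (a point fixed in the world has none). Each returns a list of dicts, best first, with "confidence" (0 to 1); they miss things now and then, are a little off and sometimes report something else, mostly with a low value. They report only what shows in the picture. A call takes as long as a camera call.
- search_frame(thing, picture): "at" ([column, row] in pixels, amid what is visible of it).
- cut_out(thing, picture): "region" (420x560 bool, what is visible of it) and "at" ([column, row] in pixels, amid what is visible of it).
The state is a dict: "t": time; "joints": joint angles; "qvel": joint speeds; "tau": joint torques, N m; "eef_pos": TCP position; "tcp_rot": TCP orientation; "ft_force": force on the tool from outside, world axes, zero at the start; "moment": the same for the moment, N m; "opening": opening from 0.0 (shut) to 1.0 (fully open); "grip_force": force on a finger pad.
Only numpy, scipy, OpenCV 4.12 (cv2) and the standard library are available. Lean on these libraries where they do the work, as an engineer would, in place of code of your own. Each camera call takes 0.05 s, during which the arm holds its last target. There are 200 camera calls.

### The job

Get the tube mill ready for loading: swing its clear hood up and back, past the point where its spring takes over, so that it stays open by itself. Then lower the rectangular tube carrier squarely over the upright rod, let down gently and not dropped, until it lies flat and fully home on the seat with the two locating pins in its end holes, and let go of it. Leave the round carrier and everything else on the bench where they are.

Things in the scene. Friction and masses are not known exactly. Their poses are not given: they have to be found in the camera images.
- mill: Tube mill, fixed, at a different place and turn each time: white casing 205 mm deep (x from -100 to +105 mm), 190 mm wide (y), 45 mm high, under a clear box hood. Origin on the table under the rod's axis; x axis points to the hinge at the back, z up. Under the hood: a steel seat 86 x 146 mm, its top 49 mm above the table, with the upright rod in its middle.
- rod_seat (a point): Foot of the rod, on the seat's top (49 mm above the table), axes as the mill's. The round rod is 14 mm thick and 90 mm tall above the seat; its top 10 mm taper to 6 mm. Two locating pins stand on the seat 48 mm to either side of the rod along the mill's y axis: 8 mm thick, 9 mm tall, tapered.
- rod_tip (a point): Tip of the rod, 139 mm above the table.
- hood (a joint): Hood angle about its hinge (rad): 0 closed, grows as the front rises and swings back, stop at 1.75 (open, leaning a little back). Spring and weight push it shut below about 0.9 and open above that. Lifting it by the bar takes 3 to 5 N at first, less towards 0.9. Hood 0.35 kg; released beyond 1.0 it swings to the stop by itself.
- hood_bar (a point): Middle of the hood's handle: round steel bar 10 mm thick along the mill's y, 100 mm free between two posts, 35 mm above the hood's top panel near the front edge; pinch it from above across the mill's x, it may turn in the pinch. Closed: 172 mm before and 140 mm above the hinge (196 mm above the table). Hood: 180 mm wide, reaching 13 mm further forward than the bar.
- hood_hinge (a point): Middle of the hood's hinge line (along the mill's y), 56 mm above the table and 105 mm behind the rod. The bar moves round it on a radius of 222 mm. Open, the hood lies wholly behind this line.
- carrier_center (a point): The loose rectangular tube carrier, about 0.3 kg, plain aluminium: plate 70 (x) x 130 (y) x 12 mm with a square hub 34x34 mm in the middle, up to 74 mm above the underside, drilled 17 mm right through. This point: on the bore's axis, 37 mm above the underside, 37 mm below the hub's top. Grip the hub near its top by opposite flats; seated, the rod stands 16 mm out of it.
- round_center (a point): The round carrier, to be left alone: plain aluminium disc 100 mm across, 12 mm thick, with the same square hub (34x34 mm, up to 74 mm). It has no pin holes. Point on its axis 37 mm above its underside. It and the rectangular one change sides between runs.
- carrier: The same rectangular carrier: origin at the centre of its underside, z up, y along the long side. Two 12 mm pin holes lie 48 mm to either side of the bore along y; four open 16 mm tube holes beside the hub. It is the same after half a turn.
- kit_box_0: Bystander: white and orange carton, 55x85x45 mm. Origin at the centre of its underside.
- kit_box_1: Bystander: dark blue carton, 48x70x30 mm. Origin at the centre of its underside.
- timer: Bystander: flat white timer, 62x62x17 mm. Origin at the centre of its underside.
- bottle_water: Bystander: white round bottle, 52 mm wide, 112 mm tall. Origin at the centre of its underside.
- bottle_beads: Bystander: small round bottle, 38 mm wide, 70 mm tall. Origin at the centre of its underside.
- tip_box_yellow: Bystander: yellow open box of pipette tips, 118x82x70 mm. Origin at the centre of its underside.

How it is judged:
By the outcome, as a careful person would: the job done as asked, in the order asked, and still so for the second after the job is handed in, with the robot touching nothing.
It also fails if it takes over 56 s, if anything falls off the work surface, if the arm or the gripper's body presses on something with over 40 N, if the wrist force passes 120 N, or if a joint passes its speed limit or range.

## Working session

There is one attempt and no reset: what is moved stays moved. The work goes in short steps, Python scripts to look and compute and a tool call to move; the robot and the scene stay as the last step left them, time stands still between calls to the robot, and variables do not carry over. Pictures are saved under pics/ and viewed, at most 12 in all, crops included, and the job is handed in when it is done.

Besides the shell and the picture viewer there is one more tool, called after ">>>" as name(argument=value, ...) on one line, values as JSON. move_arm: Moves the arm, as the interface text tells. Its arguments: {"type":"object","properties":{"commands":{"type":"array","items":{"type":"array"}}},"required":["commands"]}

```bash
mkdir -p pics
cat > h.py <<'E'
import numpy as np, cv2
from cell import env, read_camera, search_frame, cut_out
def P(c): 
    R=cv2.Rodrigues(np.array(c["rvec"],float))[0]; t=np.array(c["tvec"],float).ravel(); return R,t
def proj(c,X):
    R,t=P(c); p=(R@np.atleast_2d(X).T).T+t; return np.c_[p[:,0]/p[:,2]*c["fx"]+c["cx"],p[:,1]/p[:,2]*c["fy"]+c["cy"]]
def ray(c,uv):
    R,t=P(c); d=R.T@np.array([(uv[0]-c["cx"])/c["fx"],(uv[1]-c["cy"])/c["fy"],1]); return -R.T@t,d
def atz(c,uv,z):
    o,d=ray(c,uv); return o+d*(z-o[2])/d[2]
def save(c,n,crop=None,s=1):
    im=c["image"][:,:,::-1]
    if crop: im=im[crop[1]:crop[3],crop[0]:crop[2]]
    cv2.imwrite("pics/"+n,cv2.resize(im,None,fx=s,fy=s,interpolation=cv2.INTER_CUBIC))
E
cat > a.py <<'E'
from h import *
np.set_printoptions(precision=1,suppress=True)
s=env.state();print(s["t"],s["eef_pos"],s["tcp_rot"])
Z={"rod_tip":139,"rod_seat":49,"hood_bar":196,"hood_hinge":56,"carrier_center":37,"round_center":37,"mill":0}
ims=[]
for n in("top","scene"):
    c=read_camera(n);ims.append(c["image"]);save(c,n+"0.png")
    print(n,P(c)[0].T@-P(c)[1])
    for k,z in Z.items():
        for d in search_frame(k,c)[:2]: print(k,np.array(d["at"]),round(d["confidence"],2),atz(c,d["at"],z))
cv2.imwrite("pics/both.png",cv2.resize(np.vstack(ims)[:,:,::-1],None,fx=.71,fy=.71))
E
python3 a.py
```

```text
0.0 [156.9 605.  404.2] [-3.1 -0.   2.9]
top [ 471.   -54.3 1411. ]
rod_tip [268.6 206.3] 0.77 [548.8 -39.6 139. ]
rod_seat [267.1 207.1] 0.71 [551.9 -34.2  49. ]
hood_bar [268.5 211.3] 0.93 [532.2 -40.  196. ]
hood_bar [337. 163.] 0.42 [ 659.1 -220.   196. ]
hood_hinge [270.1 207.9] 0.72 [549.2 -43.   56. ]
hood_hinge [159.6 223.6] 0.64 [503.7 279.1  56. ]
carrier_center [159.2 220.2] 0.82 [514.2 285.1  37. ]
round_center [356.2 228. ] 0.9 [ 490.7 -296.4   37. ]
round_center [185.4 229.6] 0.52 [486.4 207.2  37. ]
mill [273.3 207.2] 0.68 [554.5 -52.3   0. ]
mill [269.2 206.3] 0.34 [557.3 -39.8   0. ]
scene [  59.5 -945.2 1251.6]
rod_tip [272.4 223.9] 0.75 [515.7 -94.5 139. ]
rod_tip [298.8 304.2] 0.23 [ 452.9 -366.7  139. ]
hood_bar [274.4 216.7] 0.59 [ 509.6 -116.6  196. ]
hood_hinge [272.4 224.6] 0.82 [548.4 -33.6  56. ]
hood_hinge [346.1 265.3] 0.75 [ 671.2 -269.7   56. ]
carrier_center [221.6 175. ] 0.91 [500.7 262.8  37. ]
carrier_center [345.1 264.9] 0.53 [ 679.1 -256.4   37. ]
round_center [296.6 305.4] 0.83 [ 481.6 -314.3   37. ]
round_center [271.4 220.9] 0.48 [560.4  -3.7  37. ]
mill [271.9 220.8] 0.92 [577.4  24.6   0. ]
```

Run:
```python
import cv2,numpy as np
a=cv2.imread("pics/top0.png")[110:310,110:390];b=cv2.imread("pics/scene0.png")[120:350,170:400]
a=cv2.resize(a,(800,571),interpolation=cv2.INTER_CUBIC);cv2.imwrite("pics/t.png",a)
cv2.imwrite("pics/s.png",cv2.resize(b,(600,600),interpolation=cv2.INTER_CUBIC))
```

```text
(no output)
```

View pics/t.png

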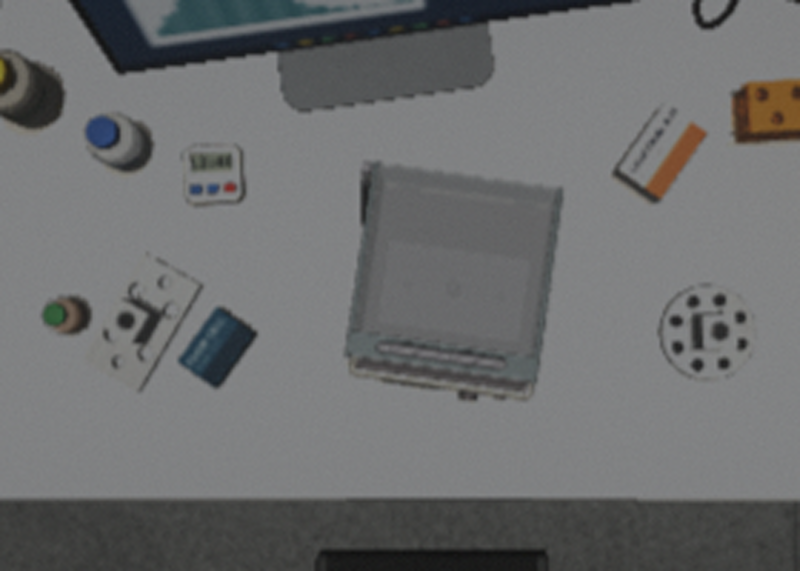

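View pics/s.png

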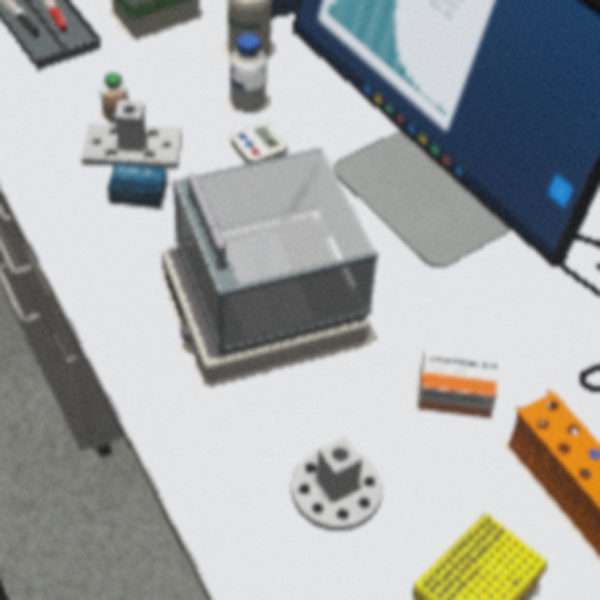

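The top view shows the mill in the middle with its bar at about (264,234). The rectangular carrier is on the left, with its hub top at (154,222), close to the blue carton and the bead bottle. The round carrier is on the right.

```bash
cat > b.py <<'E'
from h import *
np.set_printoptions(precision=1,suppress=True)
c=read_camera("top")
f=lambda u,v,z:atz(c,(110+u/2.857,110+v/2.857),z)
a,b=f(378,346,196),f(504,363,196);print("bar",a,b,(a+b)/2,np.linalg.norm(a-b))
d=a-b;yaw=np.arctan2(d[1],d[0])-np.pi/2;print("mill yaw",yaw)
x=np.array([np.cos(yaw),np.sin(yaw),0]);print("rod from bar",(a+b)/2+67*x,"tip seen",f(452,289,139))
print("hub bore",f(126,320,74))
q=[f(*p,12) for p in((148,254),(203,287),(141,390),(88,357))];print(np.array(q),np.mean(q,0))
print("long dir",np.arctan2(*(q[1]-q[2])[[1,0]]),np.arctan2(*(q[0]-q[3])[[1,0]]))
for k in("carrier","kit_box_1","bottle_beads","hood_bar"):
    r=cut_out(k,c)
    for e in r[:1]:
        m=e["region"].astype(np.uint8);print(k,e["confidence"],cv2.minAreaRect(cv2.findNonZero(m)))
print(c["rvec"],c["fx"],env.state()["tcp_rot"],env.state()["joints"])
E
python3 b.py
```

```text
bar [480.6  28.3 196. ] [465.  -86.6 196. ] [472.8 -29.1 196. ] 115.9736800623844
mill yaw -0.13459186331203243
rod from bar [539.2 -38.1 196. ] tip seen [535.5 -38.5 139. ]
hub bore [507.9 290.5  74. ]
[[579.3 284.3  12. ]
 [544.3 225.7  12. ]
 [436.1 289.7  12. ]
 [470.7 346.   12. ]] [507.6 286.4  12. ]
long dir -0.5339111451875556 -0.5169384270187475
carrier 0.61 ((158.7403564453125, 222.0727081298828), (23.695959091186523, 43.63324737548828), 29.357755661010742)
kit_box_1 0.71 ((185.99996948242188, 231.49998474121094), (16.641006469726562, 23.574758529663086), 33.6900634765625)
bottle_beads 0.73 ((132.5, 220.0), (12.0, 15.0), 90.0)
hood_bar 0.62 ((268.1300048828125, 204.58999633789062), (68.30651092529297, 68.73078155517578), 8.130102157592773)
[ 2.2 -2.2  0.1] 465.5220933998419 [ 3.1 -0.   2.9] [ 1.2  0.5  1.6  0.   1.1 -0.1]
```

>>> move_arm(commands=[[[0.6, -0.7, 0.3], -0.7, 1], [[0.7, -1, 0.1], -0.9, 1], [[0.7, -1, 0.1], -0.9, 1], [[0.7, -1, 0.1], -0.9, 1], [[0.7, -1, 0.1], -0.9, 1], [[0.7, -1, 0.1], -0.9, 1], [[0.7, -1, 0.1], -0.9, 1], [[0.7, -1, 0.1], -0.9, 1], [[0.7, -1, 0.1], -0.9, 1], [[0.6, -1, 0.1], -0.9, 1], [[0.5, -1, 0], -0.9, 1], [[0.4, -1, 0], -0.9, 1], [[0.4, -1, 0], -0.9, 1], [[0.3, -1, 0], -0.9, 1], [[0.3, -1, 0], -0.9, 1], [[0.3, -1, 0], -0.9, 1], [[0.3, -1, 0], -0.9, 1], [[0.3, -1, 0], -0.9, 1], [[0.3, -0.9, 0], -0.9, 1], [[0.2, -0.5, 0], -0.5, 1]])

```text
t: 2.72
eef_pos: [460.4, 29.6, 440.9]
tcp_rot: [3.141, 0.0, 1.49]
ft_force: [-0.0, 0.0, -0.9]
opening: 1.003
grip_force: 0.0
```

```bash
cat > c.py <<'E'
from h import *
np.set_printoptions(precision=3,suppress=True)
c=read_camera("wrist");save(c,"w1.png")
for k in("hood_bar","rod_tip"):
    for d in search_frame(k,c)[:2]: print(k,np.array(d["at"]),d["confidence"],atz(c,d["at"],{"hood_bar":196,"rod_tip":139}[k]))
s=env.state();print(s["t"],s["eef_pos"],s["tcp_rot"],s["ft_force"],s["joints"],s["opening"])
import pickle;pickle.dump(c,open("w1.pkl","wb"))
# monitor
t=read_camera("top");q=read_camera("scene")
def tri(a,b):
    o1,d1=ray(t,(110+a[0]/2.857,110+a[1]/2.857));o2,d2=ray(q,(170+b[0]/2.609,120+b[1]/2.609))
    M=np.c_[d1,-d2];k=np.linalg.lstsq(M,o2-o1,rcond=None)[0];return o1+k[0]*d1,o2+k[1]*d2
print(tri((120,70),(297,30)),tri((280,47),(367,95)),tri((465,21),(460,170)))
E
python3 c.py
```

```text
hood_bar [372.3 237.2] 0.61 [523.922  20.406 196.   ]
rod_tip [366.4 233.1] 0.57 [533.216   1.691 139.   ]
2.8667 [460.041  31.267 440.724] [ 3.142 -0.     1.494] [0.046 0.571 1.107] [-0.076  0.215  1.893  0.     1.033  0.001] 1.0027787277765527
(array([751.384, 286.892, 124.967]), array([755.   , 285.145, 125.292])) (array([774.274, 130.405, 123.092]), array([775.612, 129.745, 123.312])) (array([795.874, -51.237, 138.051]), array([798.976, -52.825, 138.839]))
```

View pics/w1.png

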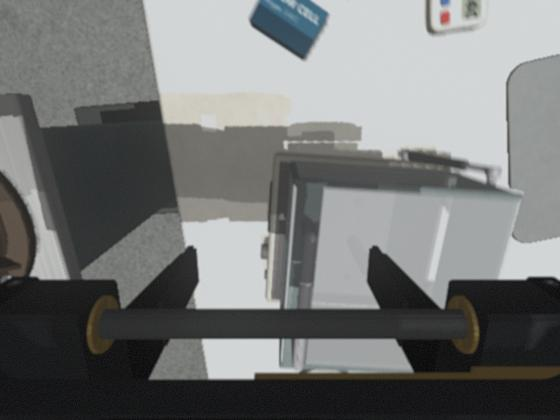

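Run:
```python
from h import *
import pickle
c=pickle.load(open("w1.pkl","rb"))
y=-.135;x=np.array([np.cos(y),np.sin(y),0]);yy=np.array([-np.sin(y),np.cos(y),0])
B=np.array([472.8,-29.1,196]);H=B+172*x-[0,0,140]
pts=[B+50*yy,B,B-50*yy,B+90*yy-13*x-[0,0,35],B+90*yy+172*x-[0,0,35],B+67*x-[0,0,57], B+67*x-[0,0,147]+35*x+0*yy]
p=proj(c,pts);print(p.round(0))
im=c["image"][:,:,::-1].copy()
for q in p: cv2.drawMarker(im,tuple(int(v) for v in q),(0,0,255),0,10,1)
cv2.imwrite("pics/w1m.png",cv2.resize(im[120:420,220:560],(800,706))[:600])
```

```text
[[310. 242.]
 [305. 303.]
 [301. 357.]
 [294. 177.]
 [527. 189.]
 [373. 273.]
 [383. 239.]]
```

View pics/w1m.png

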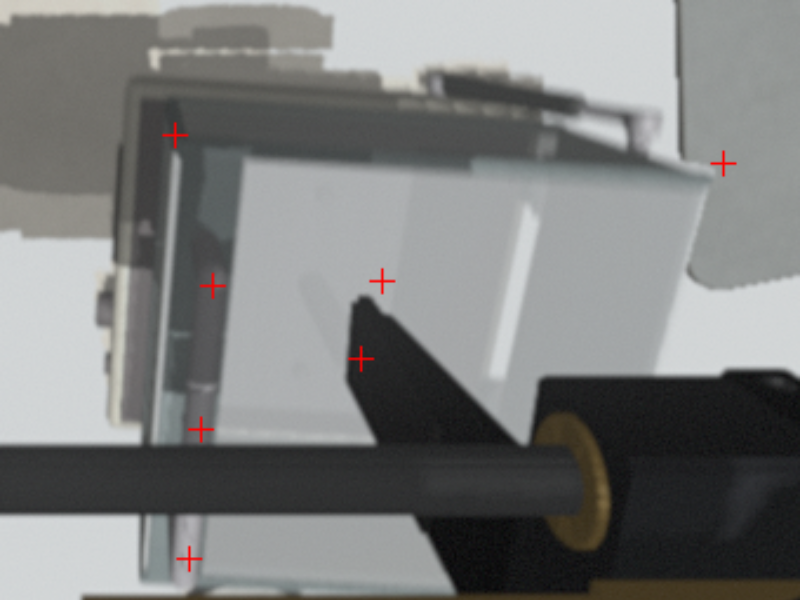

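>>> move_arm(commands=[[[0.2, -0.8, 0], -0.4, 0.4], [[0.17, -0.8, 0], -0.3, 0.2], [[0, -0.5, 0], 0, 0], [[0, 0, -0.6], 0, 0], [[0, 0, -0.8], 0, 0], [[0, 0, -0.6], 0, 0], [[0, 0, -0.4], 0, 0], [[0, 0, 0], 0, -0.2], [[0, 0, 0], 0, -0.4]])

```text
t: 3.72
eef_pos: [471.0, -30.1, 368.8]
tcp_rot: [-3.141, -0.0, 1.442]
ft_force: [0.2, -0.5, -0.2]
opening: 0.425
grip_force: 0.0
```

```bash
python3 c.py | grep -v "array"
```

```text
hood_bar [410.3 197.9] 0.79 [535.47    5.139 196.   ]
rod_tip [408.7 195.9] 0.69 [554.831 -10.569 139.   ]
3.8667 [471.102 -30.56  369.719] [3.14  0.    1.441] [-0.764  0.238  0.433] [-0.205  0.321  1.965  0.     0.854 -0.075] 0.3203520461381176
```

View pics/w1.png

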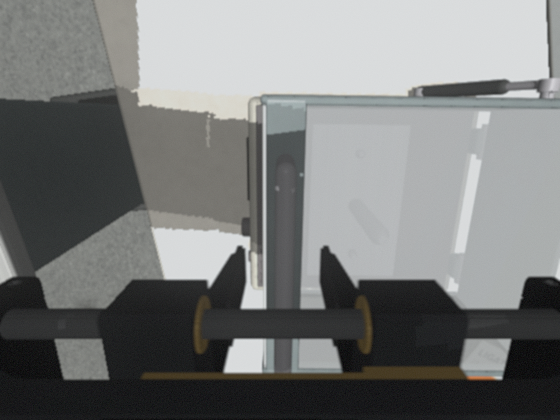

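The bar (column 285) sits centred between the fingers, whose tips are at columns 242 and 325. Closing on it.

>>> move_arm(commands=[[[0, 0, -0.1], 0, -1], [[0, 0, 0], 0, -1], [[0, 0, 0], 0, -1], [[0, 0, 0], 0, -1], [[0, 0, 0], 0, -1]])

```text
t: 4.38
eef_pos: [471.1, -31.1, 365.8]
tcp_rot: [3.141, -0.0, 1.44]
ft_force: [1.8, -0.1, -1.5]
opening: 0.096
grip_force: 30.0
```

Run:
```python
import numpy as np
y=-.135;th=np.arange(0,1.12,.08)
a=np.radians(140.86)-th
d=222*np.cos(a);z=222*np.sin(a);dd=np.diff(d);dz=np.diff(z)
for i in range(len(dd)): print(round(th[i+1],2),(np.array([dd[i]*np.cos(y),dd[i]*np.sin(y),dz[i]])/30).round(2), round(d[i+1]-d[0]),round(z[i+1]-z[0]))
from cell import env
s=env.state();print(s["eef_pos"],s["ft_force"],s["opening"],s["grip_force"])
```

```text
0.08 [ 0.39 -0.05  0.44] 12 13
0.16 [ 0.42 -0.06  0.41] 25 26
0.24 [ 0.45 -0.06  0.38] 38 37
0.32 [ 0.48 -0.07  0.34] 53 47
0.4 [ 0.51 -0.07  0.3 ] 68 56
0.48 [ 0.53 -0.07  0.26] 84 64
0.56 [ 0.55 -0.07  0.21] 101 70
0.64 [ 0.56 -0.08  0.17] 118 75
0.72 [ 0.57 -0.08  0.12] 135 79
0.8 [ 0.58 -0.08  0.08] 153 81
0.88 [ 0.59 -0.08  0.03] 170 82
0.96 [ 0.59 -0.08 -0.02] 188 81
1.04 [ 0.58 -0.08 -0.07] 206 79
1.12 [ 0.58 -0.08 -0.11] 223 76
[471.14815948 -31.07214902 365.79909056] [ 1.83170777 -0.09450558 -1.54487169] 0.09634821220878179 29.994886815547943
```

>>> move_arm(commands=[[[0.39, -0.05, 0.44], 0, -1], [[0.42, -0.06, 0.41], 0, -1], [[0.45, -0.06, 0.38], 0, -1], [[0.48, -0.07, 0.34], 0, -1], [[0.51, -0.07, 0.3], 0, -1], [[0.53, -0.07, 0.26], 0, -1], [[0, 0, 0], 0, -1], [[0, 0, 0], 0, -1]])

```text
t: 5.05
eef_pos: [554.5, -42.8, 430.7]
tcp_rot: [3.142, 0.001, 1.44]
ft_force: [-7.5, -3.0, 10.2]
opening: 0.093
grip_force: 30.0
```

>>> move_arm(commands=[[[0.53, -0.07, 0.25], 0, -1], [[0.56, -0.08, 0.19], 0, -1], [[0.57, -0.08, 0.12], 0, -1], [[0.58, -0.08, 0.08], 0, -1], [[0.59, -0.08, 0.03], 0, -1], [[0.59, -0.08, -0.01], 0, -1], [[0.58, -0.08, -0.06], 0, -1], [[0.2, -0.03, -0.02], 0, -1], [[0, 0, 0], 0, -1]])

```text
t: 5.8
eef_pos: [681.3, -60.7, 446.5]
tcp_rot: [3.142, 0.001, 1.439]
ft_force: [0.2, -5.4, 2.0]
opening: 0.099
grip_force: 30.0
```

>>> move_arm(commands=[[[0.0, 0, 0], 0, -0.4], [[0, 0, 0], 0, -0.4], [[0, 0, 0.3], 0, -0.4], [[0, 0, 0.8], 0, -0.4], [[-0.2, 0, 0.8], 0, -0.4], [[-0.5, 0, 0.5], 0, -0.4], [[-0.8, 0.2, 0.2], 0, -0.4], [[-0.8, 0.5, 0], 0, 0], [[-0.8, 0.8, 0], 0, 0], [[-0.6, 1, 0], 0, 0.2]])

```text
t: 6.63
eef_pos: [567.2, 15.3, 526.1]
tcp_rot: [3.141, -0.0, 1.438]
ft_force: [0.6, 0.9, 0.7]
opening: 0.456
grip_force: 0.0
```

```bash
cat > d.py <<'E'
from h import *
np.set_printoptions(precision=1,suppress=True)
for n in("top","scene"):
    c=read_camera(n);save(c,n+"1.png")
    for k,z in {"rod_tip":139,"rod_seat":49,"hood_hinge":56,"hood_bar":205,"carrier_center":37}.items():
        for d in search_frame(k,c)[:1]: print(n,k,np.array(d["at"]),round(d["confidence"],2),atz(c,d["at"],z))
a=cv2.imread("pics/top1.png")[110:310,110:390];b=cv2.imread("pics/scene1.png")[120:350,170:400]
cv2.imwrite("pics/m.png",np.hstack([cv2.resize(a,(440,314)),cv2.resize(b,(314,314))]))
print(env.state()["eef_pos"])
E
python3 d.py
```

```text
top rod_tip [284.  161.6] 0.65 [672.  -82.1 139. ]
top rod_seat [179.3 169.9] 0.71 [662.1 224.8  49. ]
top hood_hinge [285.  158.9] 0.65 [693.1 -86.8  56. ]
top hood_bar [281.7 140.3] 0.67 [717.8 -74.7 205. ]
top carrier_center [158.2 225.5] 0.89 [498.6 287.8  37. ]
scene rod_tip [306.9 218.2] 0.78 [ 617.7 -119.5  139. ]
scene rod_seat [307.9 216.9] 0.87 [668.5 -49.3  49. ]
scene hood_hinge [305.7 217.7] 0.89 [656.9 -54.4  56. ]
scene hood_bar [325.8 193.7] 0.76 [ 681.6 -109.6  205. ]
scene carrier_center [220.2 173.2] 0.89 [499.9 273.4  37. ]
[569.7  14.7 524.8]
```

View pics/m.png

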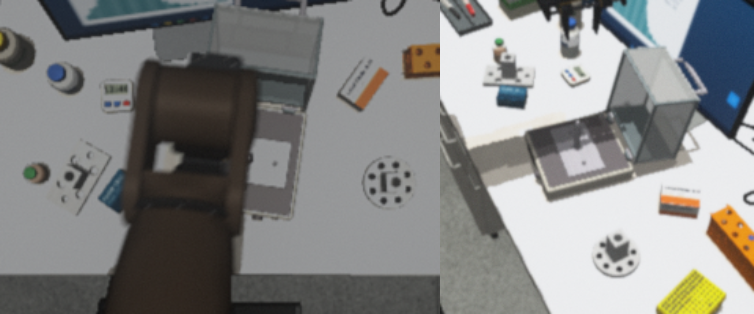

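The hood stands open, leaning back, and the seat and rod are exposed. Moving to the carrier next.

>>> move_arm(commands=[[[-0.1, 0.6, 0], -0.4, 0.3], [[-0.2, 0.9, -0.2], -0.5, 0.3], [[-0.2, 0.9, -0.5], -0.5, 0.3], [[-0.2, 0.9, -0.7], -0.5, 0.3], [[-0.2, 0.9, -0.7], -0.5, 0.3], [[-0.2, 0.9, -0.8], -0.5, 0.3], [[-0.2, 0.9, -0.8], -0.5, 0.3], [[-0.2, 0.9, -0.8], -0.5, 0.3], [[-0.2, 0.9, -0.8], -0.5, 0.3], [[-0.2, 0.8, -0.7], -0.5, 0.3], [[-0.1, 0.4, -0.3], -0.1, 0.3], [[0, 0, 0], 0, 0.3]])

```text
t: 8.23
eef_pos: [508.7, 287.1, 333.5]
tcp_rot: [-3.139, 0.003, 1.041]
ft_force: [-0.3, -0.8, 0.5]
opening: 0.651
grip_force: 0.0
```

```bash
cat > e.py <<'E'
from h import *
import pickle
np.set_printoptions(precision=3,suppress=True)
c=read_camera("wrist");t=read_camera("top");save(c,"w2.png");save(t,"top2.png")
pickle.dump((c,t),open("w2.pkl","wb"))
for n,d in(("w",c),("t",t)):
  for k,z in(("carrier_center",37),("rod_tip",139),("rod_seat",49),("bottle_beads",35)):
    for e in search_frame(k,d)[:1]: print(n,k,np.array(e["at"]),round(e["confidence"],2),atz(d,e["at"],z))
s=env.state();print(s["t"],s["eef_pos"],s["tcp_rot"])
a=c["image"];b=t["image"][170:290,200:340]
cv2.imwrite("pics/m2.png",np.hstack([a[:,:,::-1][:, :560],cv2.resize(b,(240,206))[:,:,::-1].repeat(1,0) if 0 else np.zeros((420,1,3),np.uint8)]))
x=np.zeros((600,800,3),np.uint8);x[:420,:560]=a;x[420-0:600,:560]=0
x[:240,560:]=cv2.resize(b,(240,240)) if 0 else cv2.resize(t["image"][150:270,220:340],(240,240))
cv2.imwrite("pics/m2.png",x[:420,:,::-1])
E
python3 e.py
```

```text
w carrier_center [281.2 196.5] 0.94 [512.9   298.826  37.   ]
w rod_tip [507.  347.1] 0.5 [598.123 167.759 139.   ]
w bottle_beads [239.8 129.6] 0.67 [512.034 363.294  35.   ]
t carrier_center [164.3 222.5] 0.87 [507.399 269.86   37.   ]
t rod_tip [274.6 179.4] 0.87 [622.792 -56.125 139.   ]
t rod_seat [270.7 175. ] 0.65 [646.57  -44.792  49.   ]
8.7333 [509.568 284.708 336.54 ] [ 3.141 -0.001  1.039]
```

View pics/m2.png

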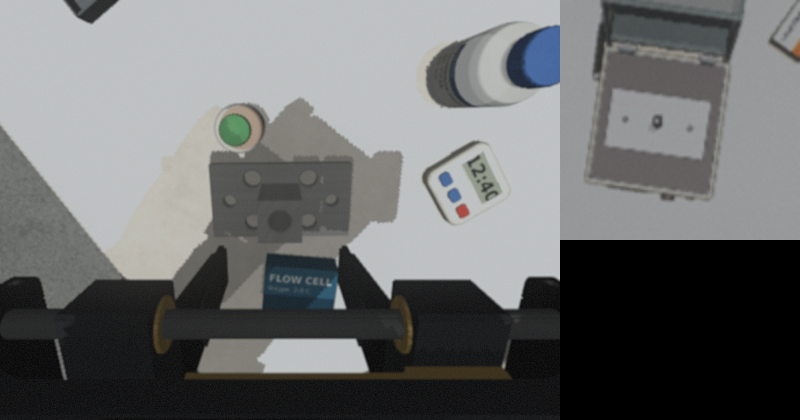

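Run:
```python
from h import *
import pickle
np.set_printoptions(precision=2,suppress=True)
c,t=pickle.load(open("w2.pkl","rb"))
print("bore",atz(c,(280,221),74))
for k in((230,200),(331,199)):print("hole",atz(c,k,12))
a,b=atz(c,(230,200),12),atz(c,(331,199),12);print("dist",np.linalg.norm(a-b),np.arctan2(*(b-a)[[1,0]]),(a+b)/2)
q=[atz(c,p,12) for p in((212,235.5),(353,235.5),(352,159),(210,163))];print(np.array(q),np.mean(q,0))
f=lambda u,v,z:atz(t,(220+(u-560)/2-.25,150+v/2-.25),z)
p1,p2=f(625,119,58),f(690,127.5,58);d=p1-p2;print("pins",p1,p2,(p1+p2)/2,np.linalg.norm(d),np.arctan2(d[1],d[0])-np.pi/2)
print("tip",f(657,121,139))
g=cv2.cvtColor(t["image"],cv2.COLOR_RGB2GRAY);m=np.zeros_like(g);sub=g[180:240,238:302]
th,_=cv2.threshold(sub,0,255,cv2.THRESH_OTSU);n,l,s,ce=cv2.connectedComponentsWithStats((g>th).astype(np.uint8))
print(th)
for i in range(1,n):
  if 1000<s[i,4]<6000:
    r=cv2.minAreaRect(cv2.findNonZero((l==i).astype(np.uint8)));bx=np.array([atz(t,p,49) for p in cv2.boxPoints(r)])
    print(s[i],bx,bx.mean(0),[np.linalg.norm(bx[j]-bx[j-1]) for j in(1,2)])
cv2.imwrite("pics/m3.png",cv2.resize(t["image"][165:255,225:315,::-1],(600,600),interpolation=cv2.INTER_CUBIC))
```

```text
bore [507.44 290.82  74.  ]
hole [466.72 314.72  12.  ]
hole [548.25 268.03  12.  ]
dist 93.95187055057451 -0.5200856456952535 [507.49 291.37  12.  ]
[[432.5  293.87  12.  ]
 [549.46 225.36  12.  ]
 [581.88 291.22  12.  ]
 [469.98 352.74  12.  ]] [508.46 290.8   12.  ]
pins [545.17   8.94  58.  ] [532.69 -85.64  58.  ] [538.93 -38.35  58.  ] 95.39671650424536 -0.1312574751310267
tip [537.95 -38.64 139.  ]
122.0
[  13   13   66   37 1063] [[1133.1   737.28   49.  ]
 [1218.63  688.26   49.  ]
 [1101.95  502.87   49.  ]
 [1017.35  552.24   49.  ]] [1117.76  620.16   49.  ] [np.float64(98.57771926111512), np.float64(219.04910084443753)]
[ 143   74  115   51 2994] [[909.75 336.67  49.  ]
 [952.89   9.78  49.  ]
 [833.23  -5.96  49.  ]
 [790.36 319.16  49.  ]] [871.56 164.91  49.  ] [np.float64(329.71562975472864), np.float64(120.68754234301447)]
[ 242  194   53   36 1389] [[ 506.75   39.94   49.  ]
 [ 592.25   27.98   49.  ]
 [ 571.52 -115.41   49.  ]
 [ 486.24 -102.93   49.  ]] [539.19 -37.61  49.  ] [np.float64(86.33300734247028), np.float64(144.88353996480961)]
[ 203  343  106   77 2585] [[ 159.81  150.67   49.  ]
 [ 160.07 -151.76   49.  ]
 [ -53.   -150.55   49.  ]
 [ -53.57  148.91   49.  ]] [53.33 -0.68 49.  ] [np.float64(302.43321078017095), np.float64(213.06976342415786)]
```

View pics/m3.png

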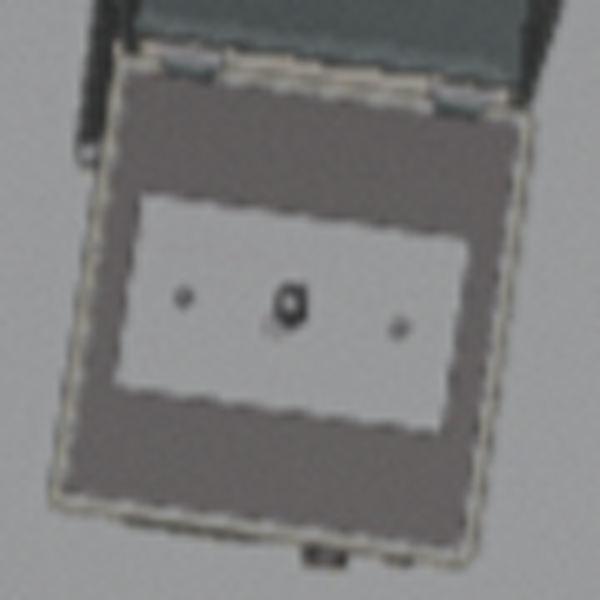

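Rod at about (539,-38) and mill yaw -0.138, with the seat and pins agreeing. Carrier bore at about (507.5,291).

>>> move_arm(commands=[[[-0.07, 0.2, 0], 0.13, 0.3], [[0, 0, -0.8], 0, 0.3], [[0, 0, -1], 0, 0.3], [[0, 0, -0.9], 0, 0.3], [[0, 0, -0.5], 0, 0.3], [[0, 0, -0.28], 0, 0.3], [[0, 0, 0], 0, 0.3], [[0, 0, 0], 0, 0.3]])

```text
t: 9.4
eef_pos: [507.5, 291.4, 232.1]
tcp_rot: [3.141, -0.0, 1.051]
ft_force: [0.3, 0.6, 1.3]
opening: 0.649
grip_force: 0.0
```

>>> move_arm(commands=[[[0, 0, 0], 0, -0.1], [[0, 0, 0], 0, -0.4], [[0, 0, 0], 0, -1], [[0, 0, 0], 0, -1], [[0, 0, 0], 0, -1], [[0, 0, 0], 0, -1], [[0, 0, 0], 0, -1]])

```text
t: 9.98
eef_pos: [507.4, 291.2, 232.1]
tcp_rot: [3.141, -0.0, 1.05]
ft_force: [-0.3, -1.6, 5.5]
opening: 0.354
grip_force: 30.0
```

>>> move_arm(commands=[[[0, 0, 0.2], 0, -1], [[0, 0, 0.5], 0, -1], [[0, 0, 0.9], 0, -1], [[0, 0, 1], 0, -1], [[0, 0, 1], 0, -1], [[0, -0.3, 1], -0.5, -1], [[0, -0.6, 0.8], -0.8, -1], [[0.1, -0.7, 0.4], -0.9, -1], [[0.1, -0.8, 0.1], -0.9, -1], [[0.1, -0.8, 0], -0.9, -1], [[0.1, -0.8, 0], -0.9, -1], [[0.1, -0.8, 0], -0.9, -1], [[0.1, -0.8, 0], -0.9, -1], [[0.1, -0.8, 0], -0.9, -1], [[0.1, -0.8, 0], -0.9, -1], [[0.1, -0.8, 0], -0.9, -1], [[0.1, -0.8, 0], -0.9, -1], [[0.1, -0.8, 0], -0.9, -1], [[0.07, -0.8, 0], -0.9, -1], [[0, -0.4, 0], -0.9, -1]])

```text
t: 11.65
eef_pos: [542.4, -35.0, 408.6]
tcp_rot: [3.141, 0.0, 0.005]
ft_force: [-0.7, 0.4, -2.3]
opening: 0.36
grip_force: 30.0
```

>>> move_arm(commands=[[[0, -0.2, 0], -0.9, -1], [[0, 0, 0], -0.9, -1], [[0, 0, 0], -0.5, -1], [[0, 0, 0], 0, -1], [[0, 0, 0], 0, -1], [[0, 0, 0], 0, -1]])

```text
t: 12.15
eef_pos: [542.3, -38.7, 408.7]
tcp_rot: [3.141, 0.0, -0.172]
ft_force: [0.6, -0.3, -1.5]
opening: 0.357
grip_force: 30.0
```

>>> move_arm(commands=[[[-0.11, 0.02, 0], 0.43, -1], [[0, 0, 0], 0, -1], [[0, 0, 0], 0, -1]])

```text
t: 12.4
eef_pos: [539.1, -38.1, 408.7]
tcp_rot: [3.142, 0.0, -0.139]
ft_force: [-0.6, 0.2, -2.3]
opening: 0.358
grip_force: 30.0
```

```bash
cat > f.py <<'E'
from h import *
import pickle
np.set_printoptions(precision=2,suppress=True)
c=read_camera("wrist");t=read_camera("top");q=read_camera("scene")
pickle.dump((c,t,q),open("w3.pkl","wb"))
s=env.state();print(s["t"],s["eef_pos"],s["tcp_rot"],s["ft_force"])
x=np.zeros((600,800,3),np.uint8);x[:420,:560]=c["image"]
x[:240,560:]=cv2.resize(t["image"][150:270,220:340],(240,240))
x[240:480,560:]=cv2.resize(q["image"][150:270,220:340],(240,240))
cv2.imwrite("pics/m4.png",x[:480,:,::-1])
zu=s["eef_pos"][2]-232.1
y=s["tcp_rot"][2];ex=np.array([np.cos(y),np.sin(y),0]);ey=np.array([-np.sin(y),np.cos(y),0])
C=np.array([s["eef_pos"][0],s["eef_pos"][1],zu+12])
for a,b in((35,65),(35,-65),(-35,65),(-35,-65),(0,48),(0,-48)): print((a,b),proj(c,C+a*ex+b*ey),proj(q,C+a*ex+b*ey))
E
python3 f.py
```

```text
12.55 [539.19 -38.16 408.68] [ 3.14 -0.   -0.14] [-0.43  0.43 -2.77]
(35, 65) [[176.37 191.61]] [[275.1  179.94]]
(35, -65) [[389.01 191.26]] [[289.99 209.95]]
(-35, 65) [[186.12 293.24]] [[253.09 184.93]]
(-35, -65) [[379.54 292.92]] [[266.88 215.58]]
(0, 48) [[207.97 244.79]] [[265.94 186.2 ]]
(0, -48) [[357.56 244.54]] [[276.53 208.59]]
```

View pics/m4.png

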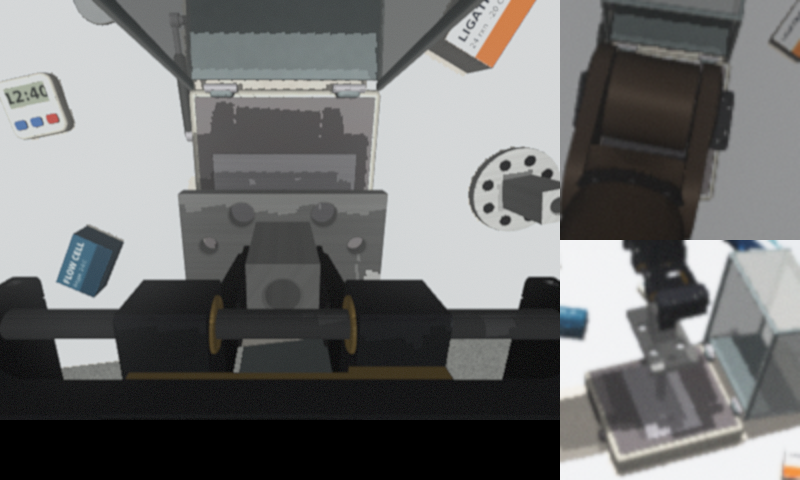

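Run:
```python
from h import *
import pickle
np.set_printoptions(precision=1,suppress=True)
c,t,q=pickle.load(open("w3.pkl","rb"))
y=-.139;ex=np.array([np.cos(y),np.sin(y),0]);ey=np.array([-np.sin(y),np.cos(y),0]);M=np.array([539,-38,0])
for a,b,z in((43,73,49),(43,-73,49),(105,95,45),(105,-95,45)): print((a,b),proj(c,M+a*ex+b*ey+[0,0,z]))
im=c["image"][80:200,180:400,::-1];cv2.imwrite("pics/m5.png",cv2.resize(cv2.convertScaleAbs(im,alpha=1.3),(800,436),interpolation=cv2.INTER_CUBIC))
```

```text
(43, 73) [[209.8 152.5]]
(43, -73) [[354.9 152.2]]
(105, 95) [[183.6  87.1]]
(105, -95) [[380.7  86.7]]
```

View pics/m5.png

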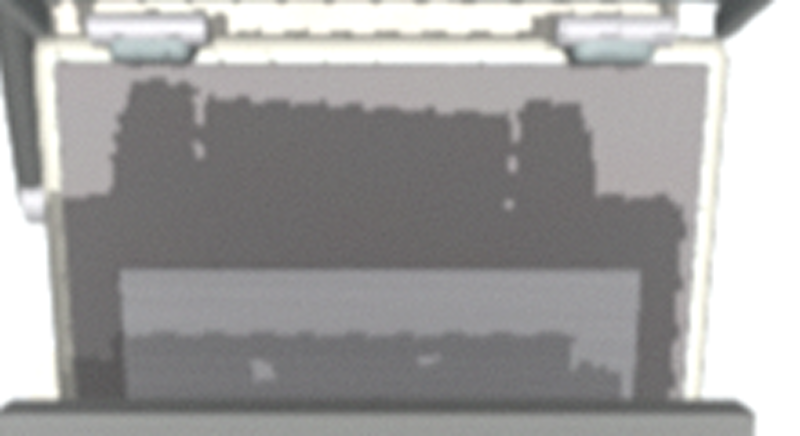

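>>> move_arm(commands=[[[-0.03, -0.05, 0], 0, -1], [[0, 0, -0.4], 0, -1], [[0, 0, -0.4], 0, -1], [[0, 0, -0.25], 0, -1], [[0, 0, -0.15], 0, -1], [[0, 0, -0.15], 0, -1], [[0, 0, -0.15], 0, -1], [[0, 0, 0], 0, -1]])

```text
t: 13.22
eef_pos: [538.2, -39.7, 363.1]
tcp_rot: [3.142, 0.001, -0.139]
ft_force: [-0.5, -0.2, -2.0]
opening: 0.357
grip_force: 30.0
```

>>> move_arm(commands=[[[0, 0, -0.15], 0, -1], [[0, 0, -0.15], 0, -1], [[0, 0, -0.15], 0, -1], [[0, 0, -0.15], 0, -1], [[0, 0, 0], 0, -1]])

```text
t: 13.63
eef_pos: [538.1, -39.7, 344.7]
tcp_rot: [3.142, 0.001, -0.139]
ft_force: [-0.6, -0.1, -3.0]
opening: 0.357
grip_force: 30.0
```

>>> move_arm(commands=[[[0, 0, -0.25], 0, -1], [[0, 0, -0.25], 0, -1], [[0, 0, -0.25], 0, -1], [[0, 0, -0.25], 0, -1], [[0, 0, -0.25], 0, -1], [[0, 0, -0.2], 0, -1], [[0, 0, -0.15], 0, -1], [[0, 0, 0], 0, -1]])

```text
t: 14.3
eef_pos: [538.1, -39.7, 296.6]
tcp_rot: [-3.142, 0.002, -0.14]
ft_force: [-0.5, 0.9, -3.0]
opening: 0.354
grip_force: 30.0
```

>>> move_arm(commands=[[[0, 0, -0.08], 0, -1], [[0, 0, -0.08], 0, -1], [[0, 0, -0.08], 0, -1], [[0, 0, 0], 0, -1]])

```text
t: 14.63
eef_pos: [538.1, -39.7, 290.2]
tcp_rot: [3.142, 0.0, -0.139]
ft_force: [-0.2, 0.3, -1.6]
opening: 0.354
grip_force: 30.0
```

>>> move_arm(commands=[[[0, 0, -0.06], 0, -1], [[0, 0, -0.06], 0, -1], [[0, 0, -0.06], 0, -1], [[0, 0, -0.06], 0, -1], [[0, 0, 0], 0, -1]])

```text
t: 15.05
eef_pos: [538.2, -39.7, 282.9]
tcp_rot: [3.142, 0.001, -0.139]
ft_force: [-0.3, -1.1, -2.5]
opening: 0.355
grip_force: 30.0
```

>>> move_arm(commands=[[[0, 0, -0.03], 0, -1], [[0, 0, -0.02], 0, -1], [[0, 0, 0], 0, -1]])

```text
t: 15.3
eef_pos: [538.2, -39.7, 281.7]
tcp_rot: [3.141, 0.0, -0.139]
ft_force: [-0.7, 0.6, -2.5]
opening: 0.351
grip_force: 30.0
```

>>> move_arm(commands=[[[0, 0, -0.02], 0, -1], [[0, 0, -0.02], 0, -1], [[0, 0, 0], 0, -1]])

```text
t: 15.55
eef_pos: [538.2, -39.7, 281.1]
tcp_rot: [3.141, -0.0, -0.139]
ft_force: [-2.1, 0.1, 4.0]
opening: 0.358
grip_force: 30.0
```

>>> move_arm(commands=[[[0, 0, 0], 0, -0.1], [[0, 0, 0], 0, 0.1], [[0, 0, 0], 0, 0.3], [[0, 0, 0], 0, 0.3], [[0, 0, 0], 0, 0.3], [[0, 0, 0], 0, 0.3]])

```text
t: 16.05
eef_pos: [538.2, -39.7, 280.5]
tcp_rot: [3.141, -0.0, -0.139]
ft_force: [0.3, -0.6, 0.6]
opening: 0.64
grip_force: 0.0
```

>>> move_arm(commands=[[[0, 0, 0.2], 0, 0.3], [[0, 0, 0.5], 0, 0.3], [[0, 0, 0.9], 0, 0.3], [[0, 0, 1], 0, 0.3], [[0, 0, 1], 0, 0.3], [[-0.1, 0, 1], 0, 0.3], [[-0.3, 0.4, 0.6], 0, 0.3], [[-0.3, 0.9, 0.2], 0, 0.3], [[-0.3, 1, 0], 0, 0.3], [[-0.3, 1, 0], 0, 0.3], [[-0.3, 1, 0], 0, 0.3], [[-0.2, 1, 0], 0, 0.3], [[0, 1, 0], 0, 0.3], [[0, 1, 0], 0, 0.3], [[0, 0.5, 0], 0, 0.3], [[0, 0, 0], 0, 0.3]])

```text
t: 17.38
eef_pos: [483.8, 196.6, 442.9]
tcp_rot: [-3.141, -0.0, -0.137]
ft_force: [-0.1, 0.4, -0.5]
opening: 0.653
grip_force: 0.0
```

Run:
```python
from h import *
t=read_camera("top");q=read_camera("scene")
x=np.hstack([cv2.resize(t["image"][130:270,215:355],(400,400),interpolation=cv2.INTER_CUBIC),cv2.resize(q["image"][140:280,220:360],(400,400),interpolation=cv2.INTER_CUBIC)])
cv2.imwrite("pics/m6.png",x[:,:,::-1])
y=-.139;ex=np.array([np.cos(y),np.sin(y),0]);ey=np.array([-np.sin(y),np.cos(y),0]);M=np.array([539,-38,61])
for a,b in((35,65),(35,-65),(-35,-65),(-35,65)):
  p=M+a*ex+b*ey;print(((proj(t,p)-[215,130])*400/140).round(0),((proj(q,p)-[220,140])*400/140).round(0)+[400,0])
print(env.state()["t"],env.state()["eef_pos"])
```

```text
[[ 94. 190.]] [[555. 195.]]
[[220. 207.]] [[595. 280.]]
[[211. 275.]] [[533. 296.]]
[[ 84. 258.]] [[495. 210.]]
17.4833 [483.96729938 194.39774733 442.73487423]
```

View pics/m6.png

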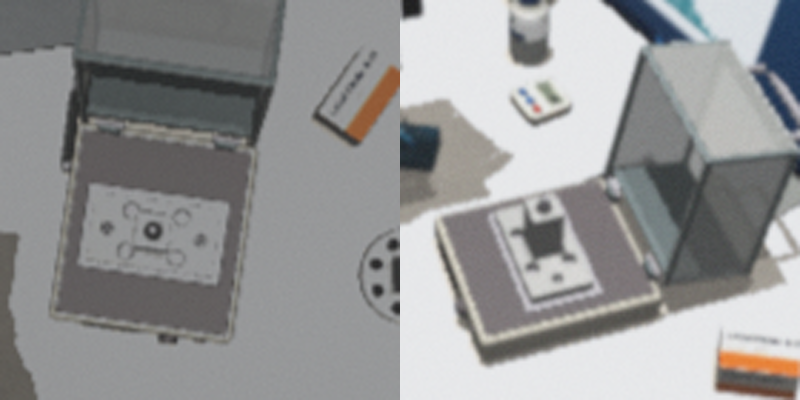

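The carrier lies flat on the seat (top view, centre about (153,232)) with the rod standing out of the hub and the pins showing in the end holes. The hood stays open and the arm is clear. Handing in.

```bash
python3 -c "
from cell import env
print(env.job_done())"
```

```text
the job is handed in; nothing more can be done
None
```

The job is handed in at about 17.5 s: the hood stays open by itself, the rectangular carrier is seated flat over the rod and pins and released, and nothing else was touched.

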